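# Isolate the cut-off saw and clear its offcut into the scrap chute

### The job

Before touching the offcut, make the saw safe: swing the isolator handle fully to off, so that the hole in its tip lines up with the hole in the padlock hasp. Then line the short offcut up with the scrap chute and push it off the end of the saw's ledge, without lifting it, so that it drops into the chute and comes to rest at the bottom. Leave the long piece on the ledge, and the padlock, bearing ring and oil bottle on the bench, where they are.

Things in the scene. Friction and masses are not known exactly. Their poses are not given: they have to be found in the camera images.
- offcut_center (a point): Centre (half-way up) of the short offcut: loose slotted square aluminium profile 40 x 40 mm, 90 mm long (its own y axis), about 0.16 kg, lying on the saw's steel ledge, so 170 mm above the bench. It lies to one side of the chute's line, at the near (robot) or far side of the ledge; the long piece lies at the other side.
- kept_center (a point): Centre of the long piece to leave alone: the same 40 x 40 mm aluminium profile, 160 mm long (along its own y axis), lying on the ledge roughly parallel to the offcut, about 180 mm from it across the ledge.
- saw: Grey bench cut-off saw with a flat steel top (the ledge), 150 mm above the bench; origin on the bench. In its axes the ledge spans x -0.15 to 0.148 m, from its open end at y = -0.12 towards +y. A fence 22 mm high stands along the far (+x) side from x = 0.148. The saw's head (round green guard, motor, pull handle), up to 0.21 m above the ledge, begins at y = 0.21.
- chute_lip (a point): Point on the top edge of the ledge's open end (150 mm above the bench), at the middle of the chute's width. Its y axis points back along the ledge, square to the end: pushing along -y goes over the end into the chute. x runs along the end, which is wider than the chute: what goes over beside the chute falls on the bench.
- chute: Open-topped steel trough below the ledge's end; origin on the bench, 150 mm straight below chute_lip, same axes. 100 mm wide inside (x), reaching out to y = -0.178 m; side walls 4 mm thick, rims 122 mm above the bench; end wall 85 mm high. Its floor falls steeply to y = -0.095, then is flat, 6 mm above the bench.
- handle (a joint): Angle (rad) of the isolator's handle about its upright axis: 0 to 0.25 at the start = on, pointing to the robot's side (-x of the isolator); it grows clockwise seen from above; 1.571 = off, pointing to the isolator's +y, holes in line; end stop at 1.585. It turns stiffly (0.22 N m, about 4 N at 55 mm from the axis) and stays where it is left.
- isolator_pivot (a point): On the handle's axis, at the top face of the grey isolator box (160 x 160 mm, 90 mm high, on the bench at the robot's right); axes of the isolator. Handle: black hub 48 mm across, 37 mm high; from it a black bar 16 mm wide, out to 78 mm from the axis, 13 to 39 mm above the box top; then a steel tab 30 mm wide, 14 to 19 mm above the box top, out to 107 mm.
- handle_hole (a point): Centre of the 12 mm padlock hole in the steel tab at the handle's tip, 90 mm from the turning axis; moves with the handle.
- hasp_hole (a point): Point above the 12 mm hole in the fixed steel hasp plate (32 mm wide, 8 mm thick) that sticks out from the isolator's +y side, 90 mm from the turning axis, at the level of handle_hole. The handle's hole comes over this one when it is off.
- padlock: Brass padlock, 40 x 75 x 22 mm, lying on the bench; leave alone.
- hub: Steel bearing ring, 84 mm outside diameter, 28 mm high, lying on the bench in front of the chute; leave alone.
- oil: White plastic bottle, 64 mm diameter, 150 mm high, standing on the bench beyond the chute; leave alone.
- offcut: The same short offcut; here its origin is the centre of its underside, 20 mm below offcut_center.
There are look-alikes about, which are no part of the job. Leave any brown look-alike of the offcut alone.

How it is judged (in metres and radians):
On the way, in this order (a step that is already met when the one before it is completed fails the run):
1. the isolator is off, its padlock holes in line within 4 mm (horizontal distance between handle_hole and hasp_hole below 0.004 m), for 0.3 s.
2. the offcut has dropped into the chute (x of offcut_center in the frame of chute_lip between -0.05 and 0.05 m and y of offcut_center in the frame of chute_lip between -0.178 and 0 m and z of offcut_center in the frame of chute_lip below -0.06 m), for 0.3 s.
At the end, for the whole second after the job is handed in: The handle's hole lies over the hasp's hole within 4 mm (seen from above); the offcut's centre is between the chute's walls, at least 60 mm below the ledge's top, and at rest; the long piece is within 20 mm of where it was (all of step 2 and horizontal distance between handle_hole and hasp_hole below 0.004 m and linear speed of offcut below 0.02 m/s and distance of kept_center from where it was at the start of the episode below 0.02 m); the robot touches nothing.
It fails at once if the offcut is moved (over 15 mm) while the isolator's holes are more than 20 mm out of line (distance of offcut_center from where it was at the start of the episode above 0.015 m and horizontal distance between handle_hole and hasp_hole above 0.02 m).
It fails at once if the offcut is lifted more than 25 mm off the ledge (height (world z) of offcut_center above 0.195 m).
It fails at once if the long piece is moved by more than 20 mm (distance of kept_center from where it was at the start of the episode above 0.02 m).
It fails at once if the padlock, bearing ring or oil bottle is moved by more than 30 mm (distance of any of padlock, hub, oil from where it was at the start of the episode above 0.03 m).
It also fails if it takes over 67 s, if anything falls off the work surface, if the arm or the gripper's body presses on something with over 40 N, if the wrist force passes 120 N, or if a joint passes its speed limit or range.

### The arm

A 6-joint arm with a two-finger parallel gripper is mounted at the origin on the work surface. World frame = base frame: x ahead of the robot, y to its left, z up, the work surface at z = 0. Lengths are in m, angles in degrees, forces in N, time in s.
With the tool pointing down it reaches from about 0.325 to 0.75 m from the base axis. Payload 7.6 kg.
Tool frame: the origin (TCP) lies midway between the tips of the shut fingers; the grasp point (between the pads) lies 19 mm behind it; z points along the fingers, x is the direction in which the jaws open and shut, and the axes are right-handed (so a half turn about z gives the same grasp; the last joint's range is limited). The gripper opens to 85 mm and grips with 20 to 120 N. Pads are 22 mm wide; open, the fingers measure 114 mm over their backs; the gripper's body (76 mm by 85 mm) begins 54 mm behind the grasp point. The pads swing forward as they close: fully open they stand 13 mm farther back than shut.
Start: joints at [60.544, 2.991, 80.254, -0, 96.75, -4.028], TCP at [0.225, 0.474, 0.231] pointing down, gripper open.
Joint ranges: [-166.34, 166.34], [-52.06, 124.39], [6.96, 135.62], [-60.46, 240.46], [14.63, 156.25], [-167.68, 167.68]. Speed limits (degrees/s): [147.25, 147.25, 172.46, 180, 180, 180].

### API

Orientations are given as [roll, pitch, yaw] about the fixed x, y, z axes, in that order (R = Rz(yaw) Ry(pitch) Rx(roll)).
In Python, from bench import * gives the robot as it stands.
- The arm moves only by the tool step_arm, never from a script. Its argument "plan" is a list that holds one entry, the list of rows, each a list of 7 numbers: the shift along the tool's x, y, z in units of 30 mm (1.0 is 30 mm), then the turn, a rotation vector about the tool's x, y, z in units of 6 degrees (1.0 is 6 degrees), then the opening, from -1 (shut) to 1 (fully open), so that 0 is half open. A call has 1 to 20 rows; each row shifts and turns the commanded pose from where the row before left it, along the tool's axes as they then stand; what a row does not reach is not made up. A row lasts 1/8 s, in which the tool goes at most 62.5 mm and 10.7 degrees, less where a joint would pass 70% of its speed; a pose out of reach is approached as far as the arm can. A call is refused whole if a number of a shift passes 1 or a number of a turn 1, either way. A call with a gripper value outside its range is refused whole. The fingers move at their own pace and stop on an object; "newtons" is the grip in N (left out, the last holds). Time passes only in rows, so rows that do not move let the fingers close. It gives the time, the measured TCP pose, the force and the opening at its end, in the units of the state.
- get_obs(): the state, without advancing time (a new reading comes with each control period).
- get_image(name): name is "scene" or "top"; returns a dict with "img" (480x640x3 uint8, red, green, blue), "camera_matrix" (3x3 intrinsics, pixels), "camera_from_world" (4x4, takes a point from world to camera coordinates). Camera axes: x right, y down, z forward; pixel columns grow to the right and rows downward; lengths in m; the calibration is good to about 2 mm. A picture is of the moment at which its call begins. There is no depth.
- job_done(): hands the job in, once; it reports no verdict.
Trained networks look in the newest picture that a camera, given by its name, has taken for a name from the list of things; names that differ only in an ending like _2 or _b are one class to them, and where a whole thing is asked for, a point or a joint stands for the part that bears it (a point fixed in the world has none). Each returns a list of dicts, best first, with "p" (0 to 1); they miss things now and then, are a little off and sometimes report something else, mostly with a low value. They report only what shows in the picture. A call takes as long as a camera call. They do not tell look-alikes from the thing itself.
- outline_of(name, camera): "pixels" (480x640 bool, what is visible of it).
- mark_of(name, camera): "location" ([x, y, z] in m, in world coordinates, good to about 4 mm: a listed point, or the origin of a listed thing).
The state is a dict: "clock": time; "joints": joint angles; "joint_vel": joint speeds; "joint_efforts": joint torques, N m; "position": TCP position; "eef_rot": TCP orientation; "force": force on the tool from outside, world axes, zero at the start; "moment": the same for the moment, N m; "width": finger opening in m.
Only numpy, scipy, OpenCV 4.12 (cv2) and the standard library are available. Lean on these libraries where they do the work, as an engineer would, in place of code of your own. Each camera call takes 0.05 s, during which the arm holds its last target. There are 200 camera calls.

## Working session

There is one attempt and no reset: what is moved stays moved. The work goes in short steps, Python scripts to look and compute and a tool call to move; the robot and the scene stay as the last step left them, time stands still between calls to the robot, and variables do not carry over. Pictures are saved under pics/ and viewed, about 8 in all and at most 12, crops included, and the job is handed in when it is done.

Besides the shell and the picture viewer there is one more tool, called after "Request:" as name(argument=value, ...) on one line, values as JSON. step_arm: Moves the arm, as the interface text tells. Its arguments: {"type":"object","properties":{"plan":{"type":"array","items":{"type":"array","items":{"type":"array","items":{"type":"number"}}}},"newtons":{"type":"number"}},"required":["plan"]}

```bash
mkdir -p pics; python3 - <<'E'
from bench import *
import cv2,numpy as np
o=get_obs();print({k:np.round(v,3).tolist() for k,v in o.items()})
for c in ["scene","top"]:
    d=get_image(c);cv2.imwrite(f"pics/{c}0.png",d["img"][:,:,::-1])
    K=np.array(d["camera_matrix"]);T=np.array(d["camera_from_world"])
    for n in ["offcut_center","kept_center","saw","chute_lip","chute","isolator_pivot","handle_hole","hasp_hole","padlock","hub","oil"]:
        for r in mark_of(n,c)[:3]:
            p=np.array(r["location"]);q=K@(T@np.r_[p,1])[:3];print(c,n,round(r["p"],2),p.round(4),(q[:2]/q[2]).round())
E
```

```text
{'clock': 0.0, 'joints': [60.545, 3.026, 80.313, 0.001, 96.751, -4.026], 'joint_vel': [0.014, -0.042, 0.036, -0.055, 0.084, -0.021], 'joint_efforts': [-0.001, -38.168, -36.018, -0.0, 0.006, 0.0], 'position': [0.225, 0.474, 0.23], 'eef_rot': [-179.993, 0.09, 64.571], 'force': [0.378, -0.201, 0.335], 'moment': [-0.007, -0.006, 0.025], 'width': 0.085}
scene offcut_center 0.89 [ 0.6642 -0.2655  0.0172] [239. 249.]
scene offcut_center 0.8 [0.6699 0.1588 0.1701] [353. 361.]
scene offcut_center 0.75 [0.3467 0.0825 0.0177] [449. 290.]
scene kept_center 0.9 [0.4844 0.1197 0.1767] [428. 284.]
scene saw 0.97 [0.5818 0.1423 0.0014] [380. 373.]
scene saw 0.73 [ 0.4272 -0.1113  0.0029] [363. 253.]
scene chute_lip 0.89 [0.5586 0.0235 0.1504] [357. 276.]
scene chute 0.32 [5.815e-01 1.450e-01 4.000e-04] [381. 374.]
scene isolator_pivot 0.95 [ 0.5095 -0.3819  0.0862] [271. 175.]
scene handle_hole 0.69 [ 0.4232 -0.3759  0.1074] [302. 158.]
scene handle_hole 0.63 [ 0.7458 -0.1277  0.0016] [235. 312.]
scene hasp_hole 0.6 [ 0.5134 -0.2945  0.1064] [288. 189.]
scene hasp_hole 0.21 [0.6701 0.157  0.1512] [3
[... 270 characters left out ...]
 [0.3454 0.0893 0.0175] [241. 346.]
top offcut_center 0.8 [ 0.6638 -0.2648  0.0191] [400. 205.]
top offcut_center 0.58 [0.67   0.1604 0.1661] [195. 185.]
top kept_center 0.71 [0.4866 0.122  0.1715] [210. 278.]
top saw 0.67 [0.5798 0.144  0.0028] [223. 241.]
top chute_lip 0.89 [0.556  0.0208 0.1507] [266. 244.]
top chute 0.63 [ 0.5555  0.0246 -0.0039] [274. 252.]
top isolator_pivot 0.8 [ 0.5112 -0.3834  0.0895] [465. 270.]
top isolator_pivot 0.17 [ 0.3892 -0.2461  0.0024] [393. 327.]
top hasp_hole 0.71 [ 0.5151 -0.2935  0.1062] [422. 267.]
top padlock 0.57 [ 0.3905 -0.2453  0.001 ] [392. 326.]
top hub 0.93 [ 0.4269 -0.1077 -0.0084] [331. 309.]
top oil 0.7 [ 0.7462 -0.1268  0.0036] [340. 172.]
```

View pics/scene0.png

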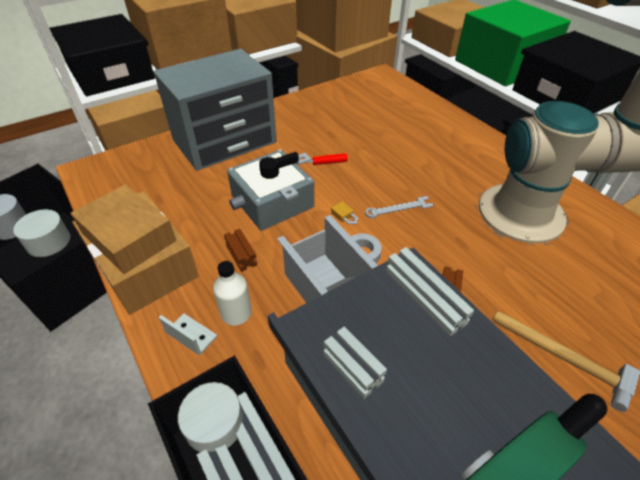

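View pics/top0.png

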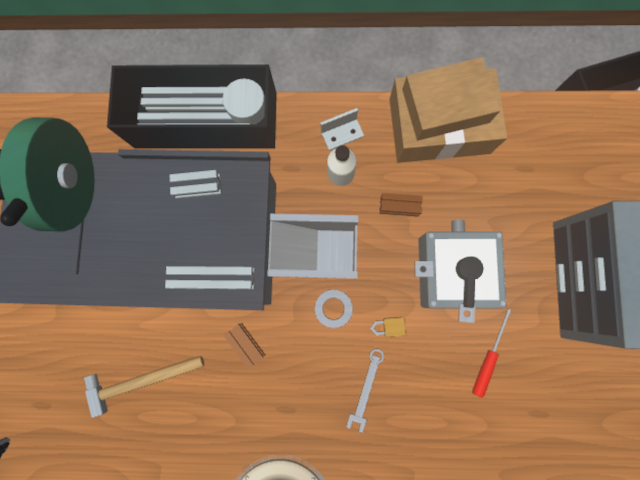

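The aluminium piece at top (195,185) and scene (353,361) is the offcut. It lies on the ledge at the far side. The brown look-alikes are at top (400,205) and (241,346), and the long piece is at (210,278). I'll check this choice in one close crop and measure the axes.

```bash
cat > h.py <<'E'
from bench import *
import cv2,numpy as np
def cam(c):
    d=get_image(c);return d["img"],np.array(d["camera_matrix"]),np.array(d["camera_from_world"])
def ray(K,T,u,v,z):
    R=T[:3,:3];o=-R.T@T[:3,3];d=R.T@np.linalg.solve(K,[u,v,1.]);return o+d*(z-o[2])/d[2]
def best(n,c,pred=lambda p:True):
    return [np.array(r["location"]) for r in mark_of(n,c) if pred(r["location"])][:1]
def pr(K,T,p):
    q=K@(T@np.r_[p,1])[:3];return q[:2]/q[2]
E
python3 - <<'E'
from h import *
im,K,T=cam("top")
a=cv2.resize(im[140:320,150:370],None,fx=3.6,fy=3.3,interpolation=cv2.INTER_CUBIC)[:,:,::-1]
cv2.imwrite("pics/crop.png",a)
for n,z in [("offcut_center",.19),("kept_center",.19),("handle",.12)]:
    for c in ["top","scene"]:
        if c=="scene": im,K,T=cam(c)
        for r in outline_of(n,c)[:3]:
            ys,xs=np.nonzero(r["pixels"]);P=np.array([ray(K,T,u,v,z)[:2] for u,v in zip(xs,ys)])
            m=P.mean(0);w,V=np.linalg.eigh(np.cov((P-m).T));d=V[:,1]
            print(n,c,round(r["p"],2),len(xs),m.round(3),"axis deg",np.degrees(np.arctan2(d[1],d[0])).round(1), (xs.mean().round(),ys.mean().round()))
    im,K,T=cam("top")
# ledge end edge
g=cv2.cvtColor(im,cv2.COLOR_RGB2GRAY)
L=cv2.createLineSegmentDetector().detect(g)[0][:,0]
for l in L:
    n=np.hypot(l[2]-l[0],l[3]-l[1])
    if n>35 and 100<l[0]<510 and 140<l[1]<320:
        p,q=ray(K,T,l[0],l[1],.15),ray(K,T,l[2],l[3],.15);d=q-p
        print(l.round(1),p[:2].round(3),q[:2].round(3),np.degrees(np.arctan2(d[1],d[0])).round(1)%90)
E
```

```text
offcut_center top 0.95 1233 [0.666 0.153] axis deg 93.5 (np.float64(195.0), np.float64(184.0))
offcut_center top 0.73 830 [ 0.628 -0.237] axis deg 87.8 (np.float64(400.0), np.float64(204.0))
offcut_center top 0.67 879 [0.365 0.049] axis deg -141.9 (np.float64(244.0), np.float64(345.0))
offcut_center scene 0.95 2441 [0.676 0.168] axis deg 91.8 (np.float64(354.0), np.float64(361.0))
offcut_center scene 0.56 323 [0.445 0.138] axis deg 66.7 (np.float64(454.0), np.float64(277.0))
kept_center top 0.72 1954 [0.488 0.116] axis deg 89.1 (np.float64(210.0), np.float64(277.0))
kept_center scene 0.7 3140 [0.501 0.134] axis deg 88.2 (np.float64(429.0), np.float64(291.0))
handle scene 0.88 698 [ 0.487 -0.373] axis deg 178.5 (np.float64(280.0), np.float64(163.0))
[329.2 148.9 363.  135.2] [ 0.75  -0.103] [ 0.778 -0.171] 22.900000000000006
[249.4 280.1 165.6 279.4] [0.484 0.051] [0.485 0.215] 89.9
[269.6 214.4 266.9 274.4] [0.615 0.014] [0.496 0.017] 88.9
[214.5 169.3 169.6 173.8] [0.707 0.128] [0.698 0.22 ] 5.900000000000006
[446.7 144.  505.7 137.8] [ 0.76  -0.339] [ 0.772 -0.456] 6.09999999999999
[... 1581 characters left out ...]
 -0.15 ] 87.8
[507.5 309.6 492.9 348.5] [ 0.432 -0.443] [ 0.36  -0.412] 67.0
[151.9 150.5 266.9 151.3] [0.747 0.259] [0.745 0.023] 89.5
[356.4 276.8 357.4 226.9] [ 0.492 -0.157] [ 0.59  -0.159] 88.8
[317.2 231.9 316.4 268.1] [ 0.58 -0.08] [ 0.509 -0.08 ] 89.4
[314.4 269.8 269.4 268.8] [ 0.505 -0.076] [0.507 0.012] 89.2
[136.9 154.7 265.6 156.9] [0.738 0.289] [0.733 0.025] 89.0
[268.1 160.6 123.1 157.9] [0.725 0.02 ] [0.731 0.317] 88.9
[381.9 209.4 418.1 211.8] [ 0.625 -0.208] [ 0.621 -0.279] 86.4
[262.1 303.1 268.  173.1] [0.44  0.024] [0.699 0.02 ] 89.0
[381.9 192.4 419.4 193.3] [ 0.66  -0.208] [ 0.658 -0.282] 88.7
[363.1 266.9 401.9 266.9] [ 0.512 -0.17 ] [ 0.512 -0.245] 0.4000000000000057
```

View pics/crop.png

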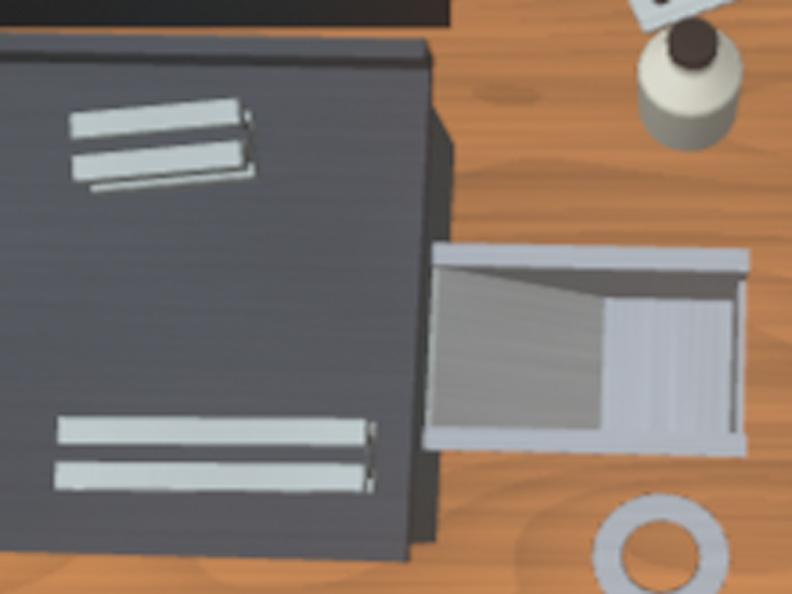

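The crop shows the silver offcut at crop (160,145), rotated about 6° and on the ledge by the fence. That confirms the choice. The long piece is at (215,455) and the chute at (590,345). I'll do the isolator first and go to the bar, about 60 mm from the axis.

Request:
step_arm(plan=[[[0,1,-0.4,0,0,-0.9,1],[0,1,-0.4,0,0,-0.9,1],[0,1,-0.4,0,0,-0.9,1],[0,1,-0.4,0,0,-0.9,1],[-1,0.2,0,0,0,0,1],[-1,0.2,0,0,0,0,1],[-1,0.2,0,0,0,0,0.2],[-1,0.2,0,0,0,0,0],[-1,0.2,0,0,0,0,0],[-1,0.2,0,0,0,0,0],[-1,0.2,0,0,0,0,0],[-1,0.2,0,0,0,0,0],[-1,0.2,0,0,0,0,0],[-1,0.2,0,0,0,0,0],[-1,0.2,0,0,0,0,0],[-1,0.2,0,0,0,0,0],[-1,0.2,0,0,0,0,0],[-1,0.2,0,0,0,0,0],[-1,0.2,0,0,0,0,0],[-1,0.2,0,0,0,0,0]]])

```text
clock: 4.35
position: [0.4031, -0.0477, 0.2794]
eef_rot: [180.0, -0.0, 86.2]
force: [0.3, 0.9, 0.4]
width: 0.0427
```

Request:
step_arm(plan=[[[-1,0.2,0,0,0,0,0],[-1,0.2,0,0,0,0,0],[-1,0.2,0,0,0,0,0],[-1,0.2,0,0,0,0,0],[-1,0.2,0,0,0,0,0],[-1,0.2,0,0,0,0,0],[-1,0.2,0,0,0,0,0],[-1,0.2,0,0,0,0,0],[-1,0.2,0,0,0,0,0],[0,0,0,0,0,0,0],[0,0,0,0,0,0,0]]])

```text
clock: 5.72
position: [0.4389, -0.3193, 0.2793]
eef_rot: [-180.0, -0.0, 86.2]
force: [-0.1, -0.1, -0.7]
width: 0.0424
```

Request:
step_arm(plan=[[[-1,0.3,1,0,0,0,0],[-1,0.3,1,0,0,0,0],[0,0,1,0,0,0,0],[0,0,0.9,0,0,0,0],[0,0,0,0,0,0,0],[0,0,0,0,0,0,0]]])

```text
clock: 6.48
position: [0.4535, -0.3806, 0.1641]
eef_rot: [179.9, 0.1, 86.2]
force: [-1.3, -0.5, -0.1]
width: 0.0431
```

```bash
python3 - <<'E'
from h import *
o=get_obs();print(o["position"],o["eef_rot"])
for c in ["scene","top"]:
    im,K,T=cam(c)
    for n in ["handle_hole","hasp_hole","isolator_pivot"]: print(c,n,[(r["p"].__round__(2),np.round(r["location"],4)) for r in mark_of(n,c)[:2]])
    if c=="scene": cv2.imwrite("pics/h1.png",cv2.resize(im[110:250,200:360],None,fx=4,fy=4,interpolation=2)[:,:,::-1])
E
```

```text
[ 0.45348319 -0.38061038  0.16409784] [1.79892770e+02 7.73371111e-02 8.62145154e+01]
scene handle_hole [(0.74, array([ 0.4227, -0.3776,  0.1062]))]
scene hasp_hole [(0.7, array([ 0.5136, -0.2959,  0.108 ])), (0.62, array([ 0.5802,  0.1445, -0.0048]))]
scene isolator_pivot [(0.85, array([ 0.5094, -0.3822,  0.087 ]))]
top handle_hole [(0.87, array([ 0.4242, -0.379 ,  0.1051]))]
top hasp_hole [(0.78, array([ 0.5157, -0.2924,  0.1085]))]
top isolator_pivot [(0.89, array([ 0.5134, -0.3828,  0.091 ])), (0.46, array([0.5564, 0.0188, 0.1488]))]
```

View pics/h1.png

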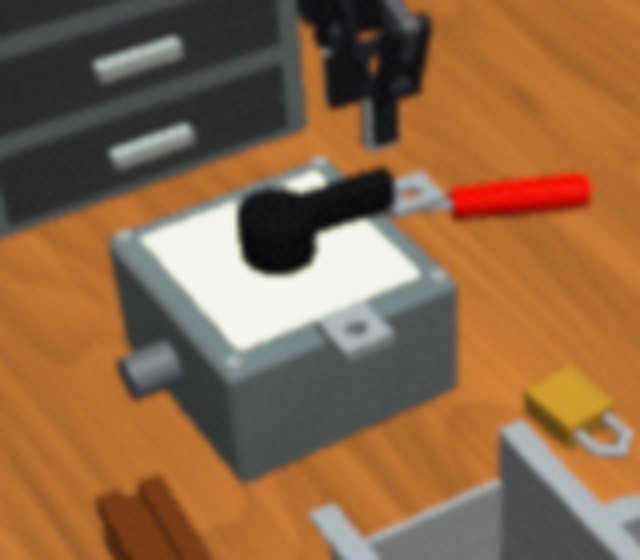

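The fingers at crop (375,110) stand above the bar at (350,200). I'll lower and grip it.

Request:
step_arm(plan=[[[0,0,0.7,0,0,0,0],[0,0,0.7,0,0,0,0],[0,0,0.6,0,0,0,0],[0,0,0,0,0,0,0],[0,0,0,0,0,0,-1],[0,0,0,0,0,0,-1],[0,0,0,0,0,0,-1],[0,0,0,0,0,0,-1]]], newtons=30)

```text
clock: 7.88
position: [0.4533, -0.3809, 0.1035]
eef_rot: [179.9, 0.0, 86.2]
force: [-2.5, 3.0, 6.3]
width: 0.0154
```

Request:
step_arm(plan=[[[0.205,0,0,0,0,1,-1],[0.205,0,0,0,0,1,-1],[0.205,0,0,0,0,1,-1],[0.205,0,0,0,0,1,-1],[0.205,0,0,0,0,1,-1],[0.205,0,0,0,0,1,-1],[0.205,0,0,0,0,1,-1],[0,0,0,0,0,0,-1],[0,0,0,0,0,0,-1]]])

```text
clock: 9.0
position: [0.471, -0.3415, 0.1035]
eef_rot: [179.7, -0.2, 44.3]
force: [10.1, 1.4, 1.4]
width: 0.0155
```

Request:
step_arm(plan=[[[0.205,0,0,0,0,1,-1],[0.205,0,0,0,0,1,-1],[0.205,0,0,0,0,1,-1],[0.205,0,0,0,0,1,-1],[0.205,0,0,0,0,1,-1],[0.205,0,0,0,0,1,-1],[0.205,0,0,0,0,1,-1],[0,0,0,0,0,0,-1],[0,0,0,0,0,0,-1]]])

```text
clock: 10.12
position: [0.5096, -0.324, 0.1036]
eef_rot: [179.8, -0.5, 2.3]
force: [15.0, -4.8, -2.9]
width: 0.0153
```

Request:
step_arm(plan=[[[0.08,0,0,0,0,0.4,-1],[0,0,0,0,0,0,-1],[0,0,0,0,0,0,-1]]])

```text
clock: 10.5
position: [0.5118, -0.3238, 0.1036]
eef_rot: [179.8, -0.5, -0.1]
force: [13.9, -4.1, -2.0]
width: 0.0152
```

```bash
python3 - <<'E'
from h import *
for c in ["scene","top"]:
    im,K,T=cam(c)
    for n in ["handle_hole","hasp_hole","isolator_pivot"]: print(c,n,[(r["p"].__round__(2),np.round(r["location"],4)) for r in mark_of(n,c)[:2]])
    if c=="scene": a=cv2.resize(im[140:230,230:330],None,fx=4,fy=5,interpolation=2)
    else: b=cv2.resize(im[220:310,400:500],None,fx=4,fy=5,interpolation=2)
cv2.imwrite("pics/h2.png",np.hstack([a,b])[:,:,::-1]); print(get_obs()["moment"])
E
```

```text
scene handle_hole [(0.76, array([ 0.5087, -0.2935,  0.1056]))]
scene hasp_hole [(0.9, array([ 0.5145, -0.2958,  0.1055]))]
scene isolator_pivot [(0.68, array([ 0.5114, -0.3813,  0.0889]))]
top handle_hole [(0.52, array([ 0.5112, -0.2934,  0.1081]))]
top hasp_hole [(0.78, array([ 0.514 , -0.2951,  0.1106]))]
top isolator_pivot []
[-0.60526796 -1.86266047  0.82258724]
```

View pics/h2.png

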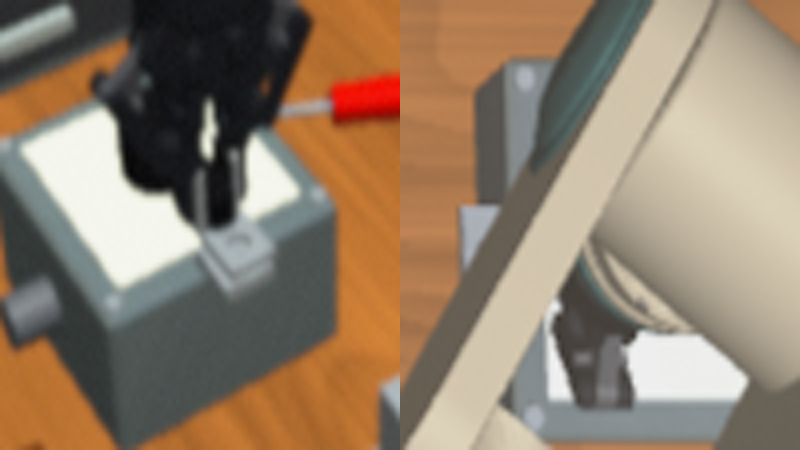

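The tab at (240,240) in the left crop lies over the hasp, but the networks put the hole about 3–5 mm short in x. I'll turn on to the stop.

Request:
step_arm(plan=[[[0.07,0,0,0,0,0.35,-1],[0.05,0,0,0,0,0.2,-1],[0,0,0,0,0,0,-1],[0,0,0,0,0,0,-1]]])

```text
clock: 11.4
position: [0.514, -0.3238, 0.1036]
eef_rot: [179.8, -0.3, -3.4]
force: [7.1, -2.4, 1.5]
width: 0.015
```

Request:
step_arm(plan=[[[0.05,0,0,0,0,0,-1],[0,0,0,0,0,0,-1],[0,0,0,0,0,0,-1]]])

```text
clock: 11.78
position: [0.5141, -0.3238, 0.1036]
eef_rot: [179.9, -0.1, -3.4]
force: [-0.7, -0.9, 6.2]
width: 0.0154
```

The last push barely moved the tool and the force shifted by −8 N in x, so the handle is at the stop. I'll release, rise and check.

Request:
step_arm(plan=[[[0,0,0,0,0,0,0],[0,0,0,0,0,0,0],[0,0,0,0,0,0,0],[0,0,-1,0,0,0,0],[0,0,-1,0,0,0,0],[0,0,-1,0,0,0,0],[0,0,-1,0,0,0,0],[0,0,-1,0,0,0,0],[1,-0.5,-1,0,0,0,0],[1,-1,0,0,0,0,0],[1,-1,0,0,0,0,0],[0,-1,0,0,0,0,0],[0,-1,0,0,0,0,0],[0,-1,0,0,0,0,0],[0,-1,0,0,0,0,0],[0,-1,0,0,0,0,0],[0,-1,0,0,0,0,0],[0,0,0,0,0,0,0]]])

```text
clock: 14.02
position: [0.6194, -0.0724, 0.2822]
eef_rot: [-180.0, 0.0, -3.4]
force: [-0.3, -0.0, 0.1]
width: 0.0429
```

```bash
python3 - <<'E'
from h import *
o=get_obs();print(o["position"],o["eef_rot"])
for c in ["scene","top"]:
    im,K,T=cam(c)
    for n in ["handle_hole","hasp_hole","isolator_pivot","offcut_center","kept_center","chute_lip","chute"]: print(c,n,[(r["p"].__round__(2),np.round(r["location"],4)) for r in mark_of(n,c)[:3]])
    if c=="scene": a=cv2.resize(im[140:230,230:330],None,fx=4,fy=5,interpolation=2)
    else: b=cv2.resize(im[220:310,400:500],None,fx=4,fy=5,interpolation=2)
cv2.imwrite("pics/h3.png",np.hstack([a,b])[:,:,::-1])
E
```

```text
[ 0.61942075 -0.07237961  0.28217433] [-1.79977661e+02  1.43416744e-02 -3.37867494e+00]
scene handle_hole []
scene hasp_hole [(0.92, array([ 0.5142, -0.296 ,  0.1045]))]
scene isolator_pivot [(0.77, array([ 0.5088, -0.3783,  0.0873])), (0.26, array([0.5803, 0.1439, 0.0008])), (0.17, array([ 7.449e-01, -1.266e-01,  1.000e-04]))]
scene offcut_center [(0.61, array([0.6704, 0.1556, 0.1685])), (0.57, array([ 0.6627, -0.2643,  0.0199])), (0.57, array([0.3448, 0.0826, 0.0197]))]
scene kept_center [(0.81, array([0.4865, 0.1223, 0.1771]))]
scene chute_lip [(0.74, array([0.5574, 0.0246, 0.1531]))]
scene chute []
top handle_hole [(0.73, array([ 0.513 , -0.2971,  0.1057]))]
top hasp_hole [(0.74, array([ 0.5119, -0.2941,  0.1081])), (0.4, array([0.6682, 0.1589, 0.1507]))]
top isolator_pivot [(0.82, array([ 0.5113, -0.3872,  0.0894]))]
top offcut_center [(0.64, array([0.6684, 0.1605, 0.1678])), (0.61, array([ 0.659 , -0.2617,  0.02  ]))]
top kept_center [(0.97, array([0.4886, 0.1193, 0.1716]))]
top chute_lip [(0.8, array([0.5602, 0.0185, 0.149 ]))]
top chute []
```

View pics/h3.png

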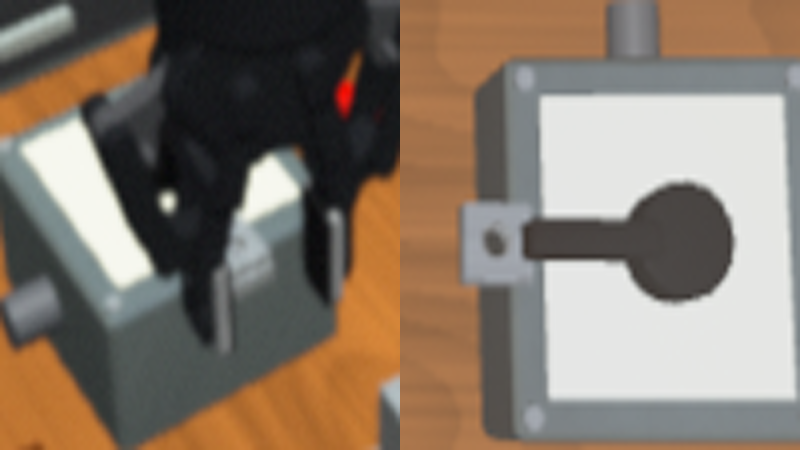

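In the top view (right crop) the bar points at the hasp and the hole at (495,240) is dark right through, so the isolator is off. Next is the offcut: about (0.670, 0.159), with its axis turned +6°.

Request:
step_arm(plan=[[[0,0,0,0,0,-0.8,0.4],[0,0,0,0,0,-0.75,0.4],[0.35,-1,0,0,0,0,0.4],[0.35,-1,0,0,0,0,0.4],[0.35,-1,0,0,0,0,0.4],[0.35,-1,0,0,0,0,0.4],[0.35,-1,0,0,0,0,0.4],[0.35,-1,0,0,0,0,0.4],[0.35,-1,0,0,0,0,0.4],[0,-0.5,0,0,0,0,0.4],[0,0,1,0,0,0,0.4],[0,0,1,0,0,0,0.4],[0,0,0,0,0,0,0.4],[0,0,0,0,0,0,0.4]]])

```text
clock: 16.58
position: [0.6702, 0.1567, 0.2242]
eef_rot: [-180.0, -0.1, 5.7]
force: [0.1, -0.2, 1.1]
width: 0.0598
```

```bash
python3 - <<'E'
from h import *
im,K,T=cam("scene")
cv2.imwrite("pics/o1.png",cv2.resize(im[240:440,250:470],None,fx=3,fy=3,interpolation=2)[:,:,::-1])
E
```

```text
(no output)
```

View pics/o1.png

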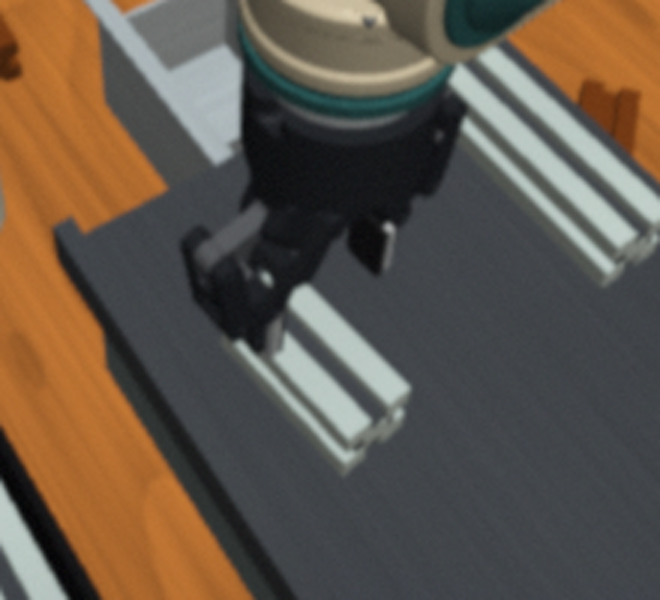

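The fingers at (260,330) and (385,250) straddle the offcut at (320,370). I'll lower and grip.

Request:
step_arm(plan=[[[0,0,0.8,0,0,0,0.4],[0,0,0.7,0,0,0,0.4],[0,0,0.63,0,0,0,0.4],[0,0,0,0,0,0,0.4],[0,0,0,0,0,0,-0.8],[0,0,0,0,0,0,-0.8],[0,0,0,0,0,0,-0.8],[0,0,0,0,0,0,-0.8]]], newtons=30)

```text
clock: 17.62
position: [0.6704, 0.1572, 0.1601]
eef_rot: [-180.0, -0.2, 5.8]
force: [1.1, 0.4, 6.0]
width: 0.0396
```

Request:
step_arm(plan=[[[-0.3,0,0,0,0,0,-0.8],[-0.4,0,0,0,0,0.4,-0.8],[-0.5,0,0,0,0,0.4,-0.8],[-0.5,0,0,0,0,0.35,-0.8],[-0.5,0,0,0,0,0,-0.8],[-0.5,0,0,0,0,0,-0.8],[-0.5,0,0,0,0,0,-0.8],[-0.3,0,0,0,0,0,-0.8],[-0.2,0,0,0,0,0,-0.8],[0,0,0,0,0,0,-0.8],[0,0,0,0,0,0,-0.8]]])

```text
clock: 19.0
position: [0.5594, 0.1551, 0.1601]
eef_rot: [-180.0, -0.1, -1.1]
force: [-2.2, 0.0, 7.9]
width: 0.0395
```

Request:
step_arm(plan=[[[0,0.2,0,0,0,0,-0.8],[0,0.4,0,0,0,0,-0.8],[0,0.5,0,0,0,0,-0.8],[0,0.5,0,0,0,0,-0.8],[0,0.5,0,0,0,0,-0.8],[0,0.5,0,0,0,0,-0.8],[0,0.5,0,0,0,0,-0.8],[0,0.4,0,0,0,0,-0.8],[0,0.2,0,0,0,0,-0.8],[0,0.1,0,0,0,0,-0.8],[0,0,0,0,0,0,-0.8],[0,0,0,0,0,0,-0.8]]])

```text
clock: 20.5
position: [0.5574, 0.0414, 0.1601]
eef_rot: [-179.9, -0.2, -1.1]
force: [-0.4, 2.0, 8.2]
width: 0.0398
```

```bash
python3 - <<'E'
from h import *
o=get_obs();print(o["position"],o["eef_rot"])
for c in ["scene","top"]:
    im,K,T=cam(c)
    for n in ["offcut_center","kept_center","chute_lip","hasp_hole","handle_hole"]: print(c,n,[(r["p"].__round__(2),np.round(r["location"],4)) for r in mark_of(n,c)[:3]])
    if c=="scene": a=cv2.resize(im[200:400,260:480],(400,450))
    else: b=cv2.resize(im[170:330,150:370],(400,450))
cv2.imwrite("pics/o2.png",np.hstack([a,b])[:,:,::-1])
E
```

```text
[0.55742488 0.04141938 0.16009059] [-1.79948316e+02 -1.62024102e-01 -1.10795410e+00]
scene offcut_center [(0.89, array([0.5559, 0.042 , 0.1679])), (0.78, array([0.3428, 0.0814, 0.0187])), (0.76, array([ 0.6641, -0.2607,  0.0196]))]
scene kept_center [(0.77, array([0.4844, 0.1189, 0.1739]))]
scene chute_lip [(0.77, array([0.559 , 0.0218, 0.1525]))]
scene hasp_hole [(0.73, array([ 0.5162, -0.2945,  0.1083]))]
scene handle_hole [(0.6, array([ 0.5107, -0.2919,  0.1063]))]
top offcut_center [(0.76, array([0.3429, 0.083 , 0.0195])), (0.69, array([ 0.6645, -0.2638,  0.0176])), (0.2, array([0.5582, 0.0436, 0.153 ]))]
top kept_center [(0.83, array([0.4868, 0.1171, 0.1721]))]
top chute_lip [(0.97, array([0.5575, 0.0204, 0.1484]))]
top hasp_hole [(0.57, array([ 0.512 , -0.2956,  0.1087]))]
top handle_hole [(0.93, array([ 0.5158, -0.2964,  0.106 ]))]
```

View pics/o2.png

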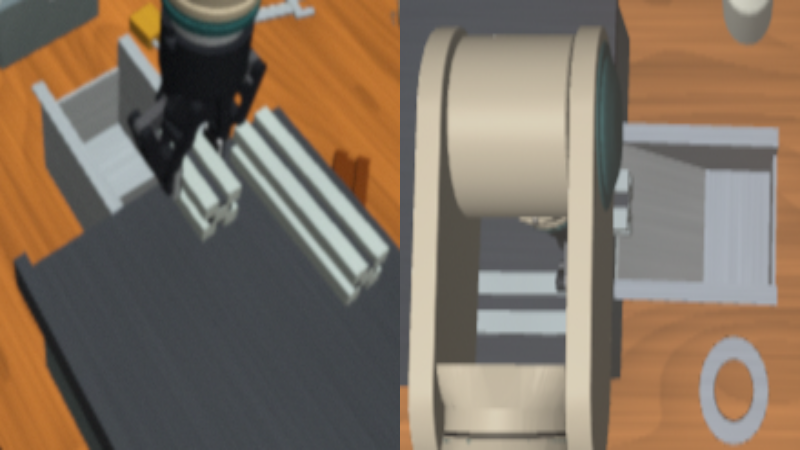

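Aligned with the chute, gap to the long piece kept. I'll release, rise, and go behind the offcut with shut fingers.

Request:
step_arm(plan=[[[0,0,0,0,0,0,0.2],[0,0,0,0,0,0,0.2],[0,0,0,0,0,0,0.2],[0,0,-0.6,0,0,0,0.2],[0,0,-1,0,0,0,0.2],[0,0,-1,0,0,0,0.2],[0,-1,0,0,0,0,-1],[0,-1,0,0,0,0,-1],[0,-0.8,0,0,0,0,-1],[0,0,0,0,0,0,-1],[0,0,1,0,0,0,-1],[0,0,0.9,0,0,0,-1],[0,0,0.5,0,0,0,-1],[0,0,0,0,0,0,-1],[0,0,0,0,0,0,-1]]])

```text
clock: 22.98
position: [0.559, 0.1248, 0.166]
eef_rot: [-180.0, -0.1, -1.1]
force: [1.0, 0.6, -0.3]
width: -0.0003
```

Request:
step_arm(plan=[[[0,0.3,0,0,0,0,-1],[0,0.4,0,0,0,0,-1],[0,0.4,0,0,0,0,-1],[0,0.4,0,0,0,0,-1],[0,0.4,0,0,0,0,-1],[0,0.4,0,0,0,0,-1],[0,0.4,0,0,0,0,-1],[0,0.3,0,0,0,0,-1],[0,0,0,0,0,0,-1],[0,0,0,0,0,0,-1],[0,0,0,0,0,0,-1],[0,0,0,0,0,0,-1]]])

```text
clock: 24.48
position: [0.5566, 0.0353, 0.1644]
eef_rot: [-180.0, -0.0, -1.1]
force: [0.7, 0.2, -0.1]
width: -0.0001
```

```bash
python3 - <<'E'
from h import *
for c in ["scene","top"]:
    im,K,T=cam(c)
    for n in ["offcut_center","kept_center"]: print(c,n,[(r["p"].__round__(2),np.round(r["location"],4)) for r in mark_of(n,c)[:3]])
    if c=="scene": a=cv2.resize(im[200:400,260:480],(400,450))
    else: b=cv2.resize(im[170:330,150:370],(400,450))
cv2.imwrite("pics/o3.png",np.hstack([a,b])[:,:,::-1])
E
```

```text
scene offcut_center [(0.77, array([ 0.6613, -0.2643,  0.0181])), (0.65, array([ 0.5504, -0.1185,  0.0494]))]
scene kept_center [(0.56, array([0.4854, 0.1202, 0.1753]))]
top offcut_center [(0.95, array([ 0.5544, -0.1183,  0.0529])), (0.56, array([ 0.6609, -0.2606,  0.0204])), (0.41, array([0.3447, 0.0861, 0.0229]))]
top kept_center [(0.55, array([0.4857, 0.1176, 0.1719]))]
```

View pics/o3.png

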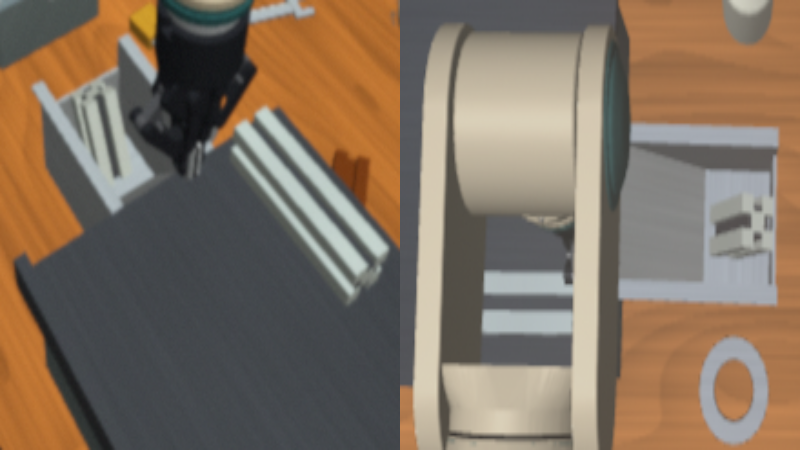

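The offcut is in the chute, at (740,225) in the top view, leaning on the end wall with its centre at z ≈ 0.05. I'll rise clear and do the final check.

Request:
step_arm(plan=[[[0,-0.5,-0.5,0,0,0,-1],[0,0,-1,0,0,0,-1],[0,0,-1,0,0,0,-1],[0,0,-1,0,0,0,-1],[0,0,-1,0,0,0,-1],[0,0,0,0,0,0,-1],[0,0,0,0,0,0,-1],[0,0,0,0,0,0,-1]]])

```text
clock: 25.78
position: [0.5566, 0.0502, 0.298]
eef_rot: [-180.0, 0.1, -1.1]
force: [-0.3, 0.5, -0.1]
width: 0.0
```

```bash
python3 - <<'E'
from h import *
for c in ["scene","top"]:
    im,K,T=cam(c)
    for n in ["offcut_center","kept_center","handle_hole","hasp_hole","padlock","hub","oil"]: print(c,n,[(r["p"].__round__(2),np.round(r["location"],4)) for r in mark_of(n,c)[:2]])
o=get_obs();print(o["clock"],o["force"],o["position"])
job_done()
E
```

```text
scene offcut_center [(0.76, array([ 0.6622, -0.2629,  0.0183])), (0.59, array([0.3451, 0.0827, 0.0188]))]
scene kept_center [(0.63, array([0.4871, 0.1224, 0.1742]))]
scene handle_hole [(0.57, array([ 0.5138, -0.2925,  0.1077]))]
scene hasp_hole [(0.9, array([ 0.5135, -0.2944,  0.1071]))]
scene padlock [(0.62, array([ 0.3887, -0.2448,  0.0011]))]
scene hub []
scene oil [(0.76, array([ 7.460e-01, -1.271e-01,  1.000e-04])), (0.58, array([ 0.5555, -0.1026,  0.0594]))]
top offcut_center [(0.79, array([ 0.6616, -0.2623,  0.0177])), (0.73, array([ 0.5565, -0.118 ,  0.0516]))]
top kept_center [(0.74, array([0.4874, 0.1224, 0.1706]))]
top handle_hole [(0.94, array([ 0.515 , -0.2951,  0.1072]))]
top hasp_hole [(0.72, array([ 0.5135, -0.2922,  0.1099])), (0.2, array([ 0.7423, -0.1297,  0.0018]))]
top padlock [(0.76, array([ 0.3895, -0.2435,  0.0009])), (0.52, array([ 0.5547, -0.1182,  0.0512]))]
top hub [(0.81, array([ 0.4309, -0.1093, -0.0065])), (0.49, array([ 0.5526, -0.1022,  0.0647]))]
top oil [(0.67, array([ 0.7451, -0.1275,  0.003 ]))]
26.575 [-0.25156269  0.24941884  0.55588118] [0.55693324 0.04998996 0.29939654]
the job is handed in; nothing more can be done
```

I turned the isolator handle to its off stop first. I then slid the gripped offcut into line with the chute without lifting it. From there I pushed it over the ledge end with shut fingers, and the job was handed in at 26.6 s.

My last checks showed:
- **Isolator:** the holes are about 2–3 mm apart by the networks, which are themselves only good to about 4 mm. The close crop after release also showed the handle hole over the hasp's hole.
- **Offcut:** its centre is at about (0.556, −0.118, 0.052), between the chute's walls and about 0.10 m below the ledge. It stands leaning on the chute's end wall. Two sightings about 2 s apart agree within the networks' error, so it looks at rest.
- **Other items:** the long piece, padlock, bearing ring and oil bottle are where they were, within the networks' error. The arm was clear, with the fingertips about 0.15 m above the ledge.

Some last readings missed or disagreed. In the final scene view the networks did not report the offcut in the chute or the bearing ring. They also gave false hits for the oil bottle, padlock and bearing ring on the offcut. The top view did find both the offcut and the ring in place.

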